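# Close the sewing tin and lift off its outer lid

### The arm

A 6-joint arm with a two-finger parallel gripper is mounted at the origin on a cart in front of the work surface, level with it; the furniture and walls round the work are solid. World frame = base frame: x ahead of the robot, y to its left, z up, the work surface at z = 0. Lengths are in m, angles in rad, forces in N, time in s.
With the tool pointing down it reaches from about 0.275 to 1 m from the base axis. Payload 8.4 kg.
Tool frame: the origin (TCP) lies midway between the tips of the shut fingers; the grasp point (between the pads) lies 19 mm behind it (robot.grasp_offset is the distance from the TCP to the grasp point, in m); z points along the fingers, y is the line along which they close (so a half turn about z gives the same grasp; the last joint's range is limited). The gripper opens to 85 mm and grips with 20 to 120 N. Pads are 22 mm wide; open, the fingers measure 114 mm over their backs; the gripper's body (76 mm by 85 mm) begins 54 mm behind the grasp point. The pads swing forward as they close: fully open they stand 13 mm farther back than shut.
Start: joints at [-1.329, 0.353, 1.633, -0, 1.155, -0.002], TCP at [0.151, -0.607, 0.231] pointing down, gripper open.
Joint ranges: [-2.63, 2.63], [-0.92, 2.1], [0.06, 2.66], [-1.3, 4.44], [0, 2.69], [-3.02, 3.02]. Speed limits (rad/s): [2.22, 2.22, 2.79, 3.14, 3.14, 3.14].

### API

Orientations are given as [roll, pitch, yaw] about the fixed x, y, z axes, in that order (R = Rz(yaw) Ry(pitch) Rx(roll)).
In Python, from cell import status, cams, workorder, robot gives the robot as it stands. The module is installed in compiled form; this text tells all that it offers.
- The arm moves only by the tool apply_moves, never from a script. Its argument "rows" is a list of rows, each an object of numbers: "tx", "ty", "tz": the shift along the world's x, y, z in cm; "rx", "ry", "rz": the turn, a rotation vector about the world's x, y, z in degrees; "fingers": the opening, from 0 (shut) to 1 (fully open). A call has 1 to 12 rows; each row is the pose to reach, as a shift and turn from the pose commanded when the call began; what a row does not reach only later rows make up. A row lasts 1/12 s, in which the tool goes at most 41.7 mm and 7.16 degrees, less where a joint would pass 70% of its speed; a pose out of reach is approached as far as the arm can. A call with a gripper value outside its range is refused whole. The fingers move at their own pace and stop on an object; "newtons" is the grip in N (left out, the last holds). Time passes only in rows, so rows that repeat a pose let the fingers close. It gives the time, the measured TCP pose, the force, the opening and the grip force at its end, in the units of the state.
- status.state(): the state, without advancing time (a new reading comes with each control period).
- cams.get_image(name): name is "scene" or "top" or "wrist"; returns a dict with "img" (480x640x3 uint8, blue, green, red), "mtx" (3x3 intrinsics, pixels), "R" (3x3) and "t" (3): a world point X has camera coordinates R X + t; the wrist camera has in their place "hand_eye" (4x4, takes a point from camera to tool coordinates, whose origin is the TCP and whose axes are the flange's). Camera axes: x right, y down, z forward; pixel columns grow to the right and rows downward; lengths in m; the calibration is good to about 2 mm. A picture is of the moment at which its call begins: read the wrist's pose just before it. There is no depth.
- workorder.job_done(): hands the job in; it is judged then, once.
The state is a dict: "time_s": time; "joints": joint angles; "joint_vel": joint speeds; "joint_efforts": joint torques, N m; "ee_pos": TCP position; "ee_rot": TCP orientation; "contact_force": force on the tool from outside, world axes, zero at the start; "moment": the same for the moment, N m; "finger_gap": opening from 0.0 (shut) to 1.0 (fully open); "grip_force": force on a finger pad.
Only numpy, scipy, OpenCV 4.12 (cv2) and the standard library are available. Lean on these libraries where they do the work, as an engineer would, in place of code of your own. Each camera call takes 0.05 s, during which the arm holds its last target. There are 200 camera calls.

### The job

The two nested lids of the sewing tin lie beside it: pick up both together by the inner lid's grip, lower them into the mouth of the tin without dropping them, and let go once the inner lid is fully seated. Then lift the outer lid alone by one of its tabs, leaving the inner lid seated and undisturbed, and finish while still holding the outer lid still and roughly level, a hand's width straight above the tin. Do not shift the tin or the things around it.

Things in the scene. Friction and masses are not known exactly. Their poses are not given: they have to be found in the camera images.
- tin: Open round metal sewing tin, 120 mm across, 70 mm high, wall 3 mm (mouth 114 mm), about 0.9 kg, loose, upright; three thread spools fixed inside, all below 54 mm. Origin at the centre of its underside, z up. It stands left or right of the robot's centre line, the lids on the other side.
- tin_mouth (a point): Centre of the tin's mouth, level with its rim, 70 mm above the tin's underside.
- inner_lid: Inner lid, 0.14 kg, on the worktop with the outer lid nested on it. Plug 110 mm across, z 0 to 9 mm (lowest 4 mm tapering to 100 mm), fits the mouth with 2 mm play all round; flange 124 mm across, z 9 to 12, rests on the tin's rim (seated: this origin 61 mm above the tin's); wooden paddle grip to z 50, standing up through the outer lid's hole. Origin: centre of the plug's underside, z up.
- inner_grip (a point): Centre of the visible part of the inner lid's upright paddle, 36 mm above the lid's underside, 14 mm below the paddle's top, 20 mm above the outer lid's plate. Paddle 28 mm along x, 16 mm along y. Gripped across y (the outer tabs lie along x, out of the fingers' way) it carries both lids, the outer one riding on the inner.
- outer_lid: Outer lid, 0.08 kg: flat metal ring 134 mm across, 40 mm hole, plate z 5 to 9 mm, skirt down to z 0 loosely round the inner flange. Just rests on the inner lid (origin then 7 mm above the inner's), lifts straight off over the paddle, which ends 34 mm above the plate. Tabs at x = +46 and -46 mm, in line with the paddle's x to 0.1 rad at the start. Origin on its axis at the skirt's lower edge, z up.
- outer_tab_a (a point): Grip point of the upright wooden tab at +x of the outer lid, 32 mm above the lid's origin, 23 mm above its plate, 11 mm below the tab's top. Tab 24 mm along x, 10 mm thick along y, 34 mm high. Axes as the outer lid: grip across y.
- outer_tab_b (a point): The same point of the tab at -x of the outer lid. Either tab may be used.
- candle_jar: Bystander: candle in a glass jar, 76 mm across, 90 mm high, behind the work. Origin at the centre of its underside.
- stain_lifter: Bystander: small capped bottle, 40x58x150 mm, behind the work. Origin at the centre of its underside.
- masking_tape: Bystander: roll of masking tape lying flat, 100 mm across, 25 mm high, near the front edge. Origin at the centre of its underside.
- tape_measure: Bystander: steel tape measure, 33x71x64 mm, behind the work. Origin at the centre of its underside.

How it is judged:
By the outcome, as a careful person would: the job done as asked, in the order asked, and still so for the second after the job is handed in, while the arm keeps its last pose, push and grip.
It also fails if it takes over 48 s, if anything falls off the work surface, if the arm or the gripper's body presses on something with over 40 N, if the wrist force passes 120 N, or if a joint passes its speed limit or range.

## Working session

There is one attempt and no reset: what is moved stays moved. The work goes in short steps, Python scripts to look and compute and a tool call to move; the robot and the scene stay as the last step left them, time stands still between calls to the robot, and variables do not carry over. Pictures are saved under pics/ and viewed, at most 12 in all, crops included, and the job is handed in when it is done.

Besides the shell and the picture viewer there is one more tool, called after ">>>" in YAML: its name, and indented under it one key for each argument. apply_moves: Moves the arm, as the interface text tells. Its arguments: {"type":"object","properties":{"rows":{"type":"array"},"newtons":{"type":"number"}},"required":["rows"]}

```bash
mkdir -p pics
python3 - <<'E'
from cell import status,cams,robot
import cv2,numpy as np
s=status.state();print(s['time_s'],s['ee_pos'],s['ee_rot'],s['finger_gap'],robot.grasp_offset)
for n in("top","scene"):
    d=cams.get_image(n);cv2.imwrite(f'pics/{n}0.png',d['img']);print(n,d['mtx'].tolist(),np.round(d['R'],4).tolist(),d['t'])
d=cams.get_image('wrist');print(d['mtx'].tolist(),d['hand_eye'])
E
```

```text
0.0 [ 0.15077247 -0.60603201  0.23055481] [-3.14016193e+00 -3.87262547e-05  2.43833191e-01] 1.0024095908948472 0.0187
top [[457.1145464736002, 0.0, 320.27654104190293], [0.0, 457.1145464736002, 247.246083128603], [0.0, 0.0, 1.0]] [[-0.002, -0.9996, 0.0293], [-0.9963, -0.0006, -0.0854], [0.0854, -0.0294, -0.9959]] [-0.01790765  0.59978468  0.87292868]
scene [[467.51254663463226, 0.0, 325.6553509654377], [0.0, 467.51254663463226, 241.47121886300727], [0.0, 0.0, 1.0]] [[0.907, -0.4207, 0.0178], [-0.27, -0.6134, -0.7422], [0.3232, 0.6683, -0.67]] [-0.54192725  0.23232364  0.73038773]
[[401.181930554456, 0.0, 312.2863477604019], [0.0, 401.181930554456, 241.07580155365022], [0.0, 0.0, 1.0]] [[ 1.20004076e-03 -9.45282238e-01 -3.26251514e-01  8.37629447e-02]
 [ 9.99998884e-01  8.43938439e-04  1.23303460e-03 -3.67514827e-04]
 [-8.90229513e-04 -3.26252630e-01  9.45282196e-01 -1.43682706e-01]
 [ 0.00000000e+00  0.00000000e+00  0.00000000e+00  1.00000000e+00]]
```

View pics/top0.png

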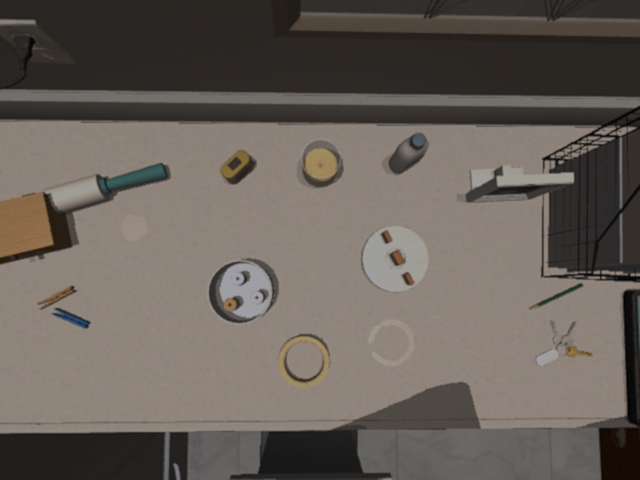

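View pics/scene0.png

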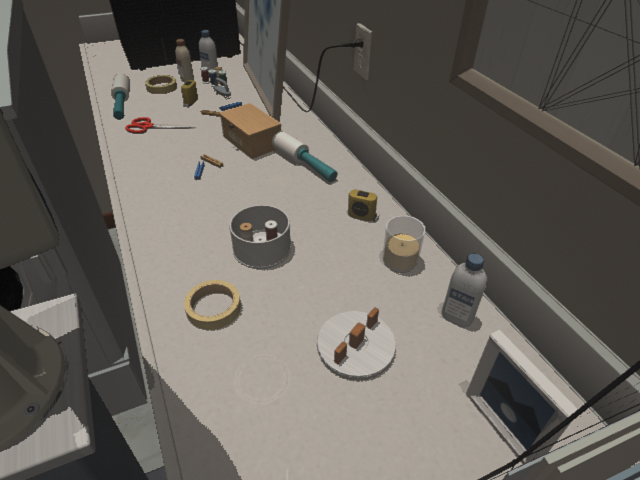

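The top view shows the lids at (395,258) with wooden tabs at (386,237), (408,279) and the paddle at (398,257). The tin is at (241,291), the tape roll at (304,361), the jar at (320,163) and the bottle at (408,152).

```bash
cat > h.py <<'E'
import cv2,numpy as np
from scipy.spatial.transform import Rotation as Ro
from cell import status,cams
def cam(n):
    s=status.state();d=cams.get_image(n)
    if n=='wrist':
        T=np.eye(4);T[:3,:3]=Ro.from_euler('xyz',s['ee_rot']).as_matrix();T[:3,3]=s['ee_pos']
        W=T@d['hand_eye'];R=W[:3,:3].T;t=-R@W[:3,3]
    else:R,t=np.array(d['R']),np.array(d['t'])
    return d['img'],np.array(d['mtx']),R,t,s
def ray(uv,z,K,R,t):
    uv=np.atleast_2d(uv).astype(float);d=(np.linalg.inv(K)@np.c_[uv,np.ones(len(uv))].T).T@R
    c=-R.T@t;return c+d*((z-c[2])/d[:,2])[:,None]
def proj(X,K,R,t):
    p=(R@np.atleast_2d(X).T).T+t;p=p@K.T;return p[:,:2]/p[:,2:]
def wood(img):
    h=cv2.cvtColor(img,cv2.COLOR_BGR2HSV)
    return cv2.inRange(h,(0,90,30),(16,255,255))
def circ(P):
    A=np.c_[2*P[:,:2],np.ones(len(P))];x=np.linalg.lstsq(A,(P[:,:2]**2).sum(1),rcond=None)[0]
    return x[:2],np.sqrt(x[2]+x[:2]@x[:2])
E
python3 - <<'E'
from h import *
img,K,R,t,s=cam('top');print('cam',-R.T@t)
m=wood(img);m[:, :340]=0;m[:,450:]=0;m[:200]=0;m[310:]=0
n,l,st,c=cv2.connectedComponentsWithStats(m)
for i in range(1,n):
    if st[i,4]>15:print(st[i],c[i],ray(c[i],.045,K,R,t))
# tin: Hough
g=cv2.cvtColor(img,cv2.COLOR_BGR2GRAY)
print(cv2.HoughCircles(g[230:350,190:290],cv2.HOUGH_GRADIENT,1,5,param1=80,param2=15,minRadius=24,maxRadius=38)[0][:4])
for u,z in(((241,291),.07),((304,361),.025),((320,163),.09),((416,142),.15)):print(u,ray(u,z,K,R,t))
E
```

```text
cam [0.52304519 0.00809897 0.92109986]
[383 231   9  11  57] [386.92982456 236.12280702] [[ 0.61983174 -0.14695655  0.045     ]]
[391 251  14  14 111] [397.71171171 257.36036036] [[ 0.57862418 -0.16727256  0.045     ]]
[405 273   9  12  58] [408.68965517 278.43103448] [[ 0.53800741 -0.18784048  0.045     ]]
[[49.5 60.5 31.8]
 [57.5 58.5 30.7]
 [54.5 62.5 30. ]
 [45.5 65.5 26.3]]
(241, 291) [[0.51489152 0.12945847 0.07      ]]
(304, 361) [[0.38002186 0.01342606 0.025     ]]
(320, 163) [[ 0.75111817 -0.01622878  0.09      ]]
(416, 142) [[ 0.77290882 -0.18154441  0.15      ]]
```

>>> apply_moves:
  rows:
    - {"tx": 42.7,"ty": 43.9,"rz": 12.6,"fingers": 1}
    - {"tx": 42.7,"ty": 43.9,"rz": 12.6}
    - {"tx": 42.7,"ty": 43.9,"rz": 12.6}
    - {"tx": 42.7,"ty": 43.9,"rz": 12.6}
    - {"tx": 42.7,"ty": 43.9,"rz": 12.6}
    - {"tx": 42.7,"ty": 43.9,"rz": 12.6}
    - {"tx": 42.7,"ty": 43.9,"rz": 12.6}
    - {"tx": 42.7,"ty": 43.9,"rz": 12.6}
    - {"tx": 42.7,"ty": 43.9,"rz": 12.6}
    - {"tx": 42.7,"ty": 43.9,"rz": 12.6}
    - {"tx": 42.7,"ty": 43.9,"rz": 12.6}
    - {"tx": 42.7,"ty": 43.9,"rz": 12.6}

```text
invalid input
```

>>> apply_moves:
  rows:
    - {"tx": 42.7,"ty": 43.9,"tz": 0,"rx": 0,"ry": 0,"rz": 12.6,"fingers": 1}
    - {"tx": 42.7,"ty": 43.9,"tz": 0,"rx": 0,"ry": 0,"rz": 12.6,"fingers": 1}
    - {"tx": 42.7,"ty": 43.9,"tz": 0,"rx": 0,"ry": 0,"rz": 12.6,"fingers": 1}
    - {"tx": 42.7,"ty": 43.9,"tz": 0,"rx": 0,"ry": 0,"rz": 12.6,"fingers": 1}
    - {"tx": 42.7,"ty": 43.9,"tz": 0,"rx": 0,"ry": 0,"rz": 12.6,"fingers": 1}
    - {"tx": 42.7,"ty": 43.9,"tz": 0,"rx": 0,"ry": 0,"rz": 12.6,"fingers": 1}
    - {"tx": 42.7,"ty": 43.9,"tz": 0,"rx": 0,"ry": 0,"rz": 12.6,"fingers": 1}
    - {"tx": 42.7,"ty": 43.9,"tz": 0,"rx": 0,"ry": 0,"rz": 12.6,"fingers": 1}
    - {"tx": 42.7,"ty": 43.9,"tz": 0,"rx": 0,"ry": 0,"rz": 12.6,"fingers": 1}
    - {"tx": 42.7,"ty": 43.9,"tz": 0,"rx": 0,"ry": 0,"rz": 12.6,"fingers": 1}
    - {"tx": 42.7,"ty": 43.9,"tz": 0,"rx": 0,"ry": 0,"rz": 12.6,"fingers": 1}
    - {"tx": 42.7,"ty": 43.9,"tz": 0,"rx": 0,"ry": 0,"rz": 12.6,"fingers": 1}

```text
time_s: 1.2
ee_pos: [0.5006, -0.2463, 0.2314]
ee_rot: [3.141, -0.0, 0.464]
contact_force: [0.3, -0.5, 0.6]
finger_gap: 1.005
grip_force: 0.0
```

>>> apply_moves:
  rows:
    - {"tx": 7.7,"ty": 8.0,"tz": 0,"rx": 0,"ry": 0,"rz": 0,"fingers": 1}
    - {"tx": 7.7,"ty": 8.0,"tz": 0,"rx": 0,"ry": 0,"rz": 0,"fingers": 1}
    - {"tx": 7.7,"ty": 8.0,"tz": 0,"rx": 0,"ry": 0,"rz": 0,"fingers": 1}
    - {"tx": 7.7,"ty": 8.0,"tz": 0,"rx": 0,"ry": 0,"rz": 0,"fingers": 1}
    - {"tx": 7.7,"ty": 8.0,"tz": 0,"rx": 0,"ry": 0,"rz": 0,"fingers": 1}
    - {"tx": 7.7,"ty": 8.0,"tz": 0,"rx": 0,"ry": 0,"rz": 0,"fingers": 1}

```text
time_s: 1.7
ee_pos: [0.576, -0.1682, 0.2309]
ee_rot: [-3.141, 0.001, 0.464]
contact_force: [-0.6, 0.2, 0.4]
finger_gap: 0.998
grip_force: 0.0
```

Run:
```python
from h import *
img,K,R,t,s=cam('wrist');cv2.imwrite('pics/w1.png',img);print(s['ee_pos'],s['ee_rot'])
m=wood(img)
n,l,st,c=cv2.connectedComponentsWithStats(m)
for i in range(1,n):
    if st[i,4]>100:print(st[i],c[i],ray(c[i],.045,K,R,t))
```

```text
[ 0.57596588 -0.16817142  0.23091713] [-3.14121510e+00  9.52493728e-04  4.64331606e-01]
[307 135  12  31 346] [312.67630058 150.08092486] [[ 0.6184423  -0.14702194  0.045     ]]
[303 184  19  40 589] [312.34465195 203.3820034 ] [[ 0.57898023 -0.16654924  0.045     ]]
[307 236  12  37 357] [312.62184874 255.40616246] [[ 0.53715431 -0.18783635  0.045     ]]
[ 12 272  46  57 418] [ 29.00956938 303.48086124] [[0.37795075 0.02371798 0.045     ]]
```

View pics/w1.png

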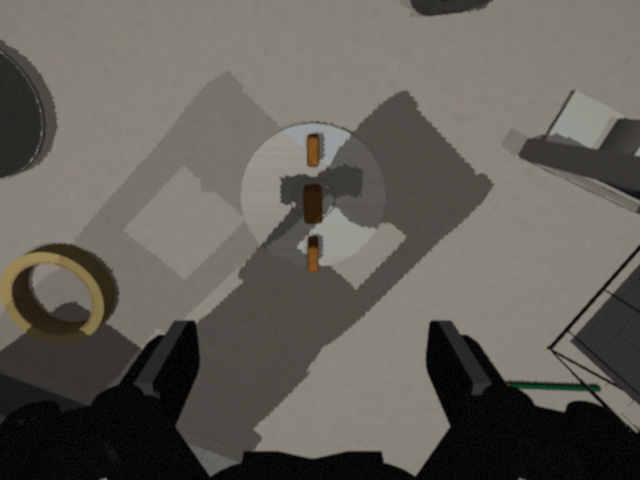

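The wrist view shows the lids below with the paddle at (312,203) and tabs at (313,150) and (313,255), all aligned with the gripper's axis. The tin is at the left edge and the tape roll at (53,295). I'm descending and gripping.

>>> apply_moves:
  newtons: 60
  rows:
    - {"tx": 0.25,"ty": 0.1,"tz": -4,"rx": 0,"ry": 0,"rz": 0,"fingers": 1}
    - {"tx": 0.25,"ty": 0.1,"tz": -8,"rx": 0,"ry": 0,"rz": 0,"fingers": 1}
    - {"tx": 0.25,"ty": 0.1,"tz": -12,"rx": 0,"ry": 0,"rz": 0,"fingers": 1}
    - {"tx": 0.25,"ty": 0.1,"tz": -15.5,"rx": 0,"ry": 0,"rz": 0,"fingers": 1}
    - {"tx": 0.25,"ty": 0.1,"tz": -18,"rx": 0,"ry": 0,"rz": 0,"fingers": 1}
    - {"tx": 0.25,"ty": 0.1,"tz": -20,"rx": 0,"ry": 0,"rz": 0,"fingers": 1}
    - {"tx": 0.25,"ty": 0.1,"tz": -20.9,"rx": 0,"ry": 0,"rz": 0,"fingers": 1}
    - {"tx": 0.25,"ty": 0.1,"tz": -20.9,"rx": 0,"ry": 0,"rz": 0,"fingers": 1}
    - {"tx": 0.25,"ty": 0.1,"tz": -20.9,"rx": 0,"ry": 0,"rz": 0,"fingers": 0.4}
    - {"tx": 0.25,"ty": 0.1,"tz": -20.9,"rx": 0,"ry": 0,"rz": 0,"fingers": 0.4}
    - {"tx": 0.25,"ty": 0.1,"tz": -20.9,"rx": 0,"ry": 0,"rz": 0,"fingers": 0.4}
    - {"tx": 0.25,"ty": 0.1,"tz": -20.9,"rx": 0,"ry": 0,"rz": 0,"fingers": 0.4}

```text
time_s: 2.75
ee_pos: [0.5799, -0.1674, 0.0237]
ee_rot: [3.14, -0.002, 0.464]
contact_force: [0.2, -0.5, -0.8]
finger_gap: 0.451
grip_force: 0.0
```

>>> apply_moves:
  newtons: 60
  rows:
    - {"tx": 0,"ty": 0,"tz": -0.2,"rx": 0,"ry": 0,"rz": 0,"fingers": 0.4}
    - {"tx": 0,"ty": 0,"tz": -0.2,"rx": 0,"ry": 0,"rz": 0,"fingers": 0.2}
    - {"tx": 0,"ty": 0,"tz": -0.2,"rx": 0,"ry": 0,"rz": 0,"fingers": 0.1}
    - {"tx": 0,"ty": 0,"tz": -0.2,"rx": 0,"ry": 0,"rz": 0,"fingers": 0}
    - {"tx": 0,"ty": 0,"tz": -0.2,"rx": 0,"ry": 0,"rz": 0,"fingers": 0}
    - {"tx": 0,"ty": 0,"tz": -0.2,"rx": 0,"ry": 0,"rz": 0,"fingers": 0}
    - {"tx": 0,"ty": 0,"tz": -0.2,"rx": 0,"ry": 0,"rz": 0,"fingers": 0}
    - {"tx": 0,"ty": 0,"tz": -0.2,"rx": 0,"ry": 0,"rz": 0,"fingers": 0}

```text
time_s: 3.42
ee_pos: [0.5793, -0.1671, 0.0207]
ee_rot: [3.141, -0.0, 0.464]
contact_force: [-1.7, 0.2, 5.4]
finger_gap: 0.178
grip_force: 61.0
```

>>> apply_moves:
  rows:
    - {"tx": 0,"ty": 0,"tz": 0.5,"rx": 0,"ry": 0,"rz": 0,"fingers": 0}
    - {"tx": 0,"ty": 0,"tz": 1.5,"rx": 0,"ry": 0,"rz": 0,"fingers": 0}
    - {"tx": 0,"ty": 0,"tz": 3,"rx": 0,"ry": 0,"rz": 0,"fingers": 0}
    - {"tx": 0,"ty": 0,"tz": 5,"rx": 0,"ry": 0,"rz": 0,"fingers": 0}
    - {"tx": 0,"ty": 0,"tz": 7,"rx": 0,"ry": 0,"rz": 0,"fingers": 0}
    - {"tx": 0,"ty": 0,"tz": 9,"rx": 0,"ry": 0,"rz": 0,"fingers": 0}
    - {"tx": 0,"ty": 0,"tz": 11,"rx": 0,"ry": 0,"rz": 0,"fingers": 0}
    - {"tx": 0,"ty": 0,"tz": 12.5,"rx": 0,"ry": 0,"rz": 0,"fingers": 0}
    - {"tx": 0,"ty": 0,"tz": 13.5,"rx": 0,"ry": 0,"rz": 0,"fingers": 0}
    - {"tx": 0,"ty": 0,"tz": 14,"rx": 0,"ry": 0,"rz": 0,"fingers": 0}
    - {"tx": 0,"ty": 0,"tz": 14,"rx": 0,"ry": 0,"rz": 0,"fingers": 0}

```text
time_s: 4.33
ee_pos: [0.5794, -0.1672, 0.1614]
ee_rot: [3.141, -0.001, 0.464]
contact_force: [0.2, 0.4, -3.1]
finger_gap: 0.179
grip_force: 59.8
```

Run:
```python
from h import *
img,K,R,t,s=cam('top')
a=cv2.resize(img[235:345,185:295],None,fx=5,fy=5,interpolation=cv2.INTER_CUBIC)
w=cam('scene')[0]
b=cv2.resize(w[190:280,210:310],(240,216),interpolation=cv2.INTER_CUBIC)
e=cv2.resize(w[200:400,270:430],(240,300),interpolation=cv2.INTER_CUBIC)
o=np.zeros((550,800,3),np.uint8);o[:,:550]=a;o[:216,555:795]=b;o[220:520,555:795]=e
cv2.imwrite('pics/z2.png',np.clip(o*1.6,0,255).astype(np.uint8))
```

```text
(no output)
```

View pics/z2.png

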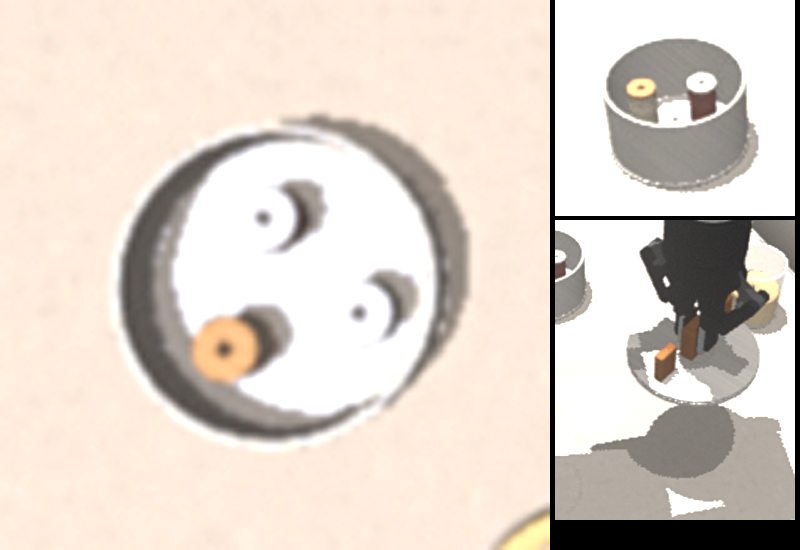

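The top crop shows the tin's rim around (276,285) with radius about 163 zoomed px, and a crisp dark inner wall on its left. The scene crop shows both lids hanging level from the paddle.

Run:
```python
from h import *
from scipy.ndimage import map_coordinates
from scipy.optimize import least_squares
img,K,R,t,s=cam('top');g=cv2.cvtColor(img,cv2.COLOR_BGR2GRAY).astype(float)
c0=ray((239.8,291.6),.07,K,R,t)[0]
rs=np.arange(.050,.064,.0003)
P=[]
for u,v in [(np.cos(a),np.sin(a)) for a in np.radians(np.arange(0,360,4))]:
    X=np.array([c0+[r*u,r*v,0] for r in rs]);p=proj(X,K,R,t)
    # image-left half only: dark wall inside
    if p[-1,0]>c0[0]*0+245:continue
    q=map_coordinates(g,[p[:,1],p[:,0]],order=1);d=np.diff(q);i=d.argmax()
    if d[i]>2:P.append(X[i,:2])
P=np.array(P)
f=least_squares(lambda c:np.hypot(*(P-c[:2]).T)-c[2],[*c0[:2],.057],loss='soft_l1',f_scale=.001)
f2=least_squares(lambda c:np.hypot(*(P-c[:2]).T)-.0575,c0[:2],loss='soft_l1',f_scale=.001)
print(c0,len(P),f.x,f2.x,np.std(f.fun))
# held lids: wood tops
m=wood(img);m[:,:340]=0;m[:,460:]=0;m[:190]=0;m[320:]=0
n,l,st,c=cv2.connectedComponentsWithStats(m)
for i in range(1,n):
    if st[i,4]>15:print(st[i],ray(c[i],.19,K,R,t))
# scene check: draw rim at estimate
im,K,R,t,s=cam('scene');a=np.linspace(0,6.283,180)
big=cv2.resize(im[180:290,200:320],(780,715),interpolation=cv2.INTER_NEAREST)[:590]
p=proj(np.c_[f2.x[0]+.057*np.cos(a),f2.x[1]+.057*np.sin(a),0*a+.07],K,R,t)
for q in p:cv2.circle(big,tuple(int(x) for x in ((q-[200,180])*6.5+3)),1,(0,0,255),-1)
cv2.imwrite('pics/s3.png',big)
```

```text
[0.51379465 0.1316477  0.07      ] 49 [0.51390258 0.13284713 0.05609541] [0.51397669 0.13107886] 0.00046827891828600906
[397 221  11  13  67] [[ 0.61939923 -0.14725248  0.19      ]]
```

View pics/s3.png

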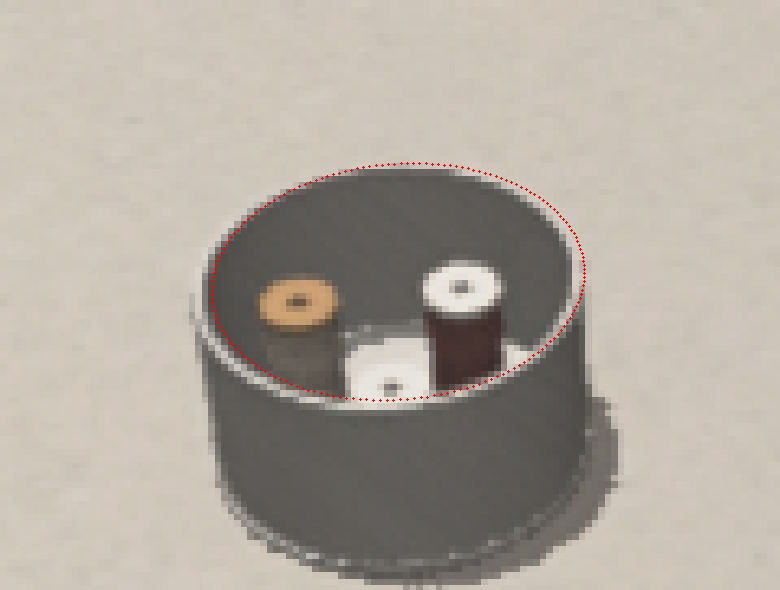

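The projected rim in the scene view sits about 8 px right of and 6 px above the real one, at 6.5x zoom. That puts the two cameras 2–3 mm apart on the tin. I'll take one wrist look on the way.

>>> apply_moves:
  rows:
    - {"tx": 1,"ty": 1.5,"tz": 3,"rx": 0,"ry": 0,"rz": 0,"fingers": 0}
    - {"tx": 2,"ty": 2.5,"tz": 6,"rx": 0,"ry": 0,"rz": 0,"fingers": 0}
    - {"tx": 3,"ty": 3.5,"tz": 9,"rx": 0,"ry": 0,"rz": 0,"fingers": 0}
    - {"tx": 4,"ty": 4.5,"tz": 12,"rx": 0,"ry": 0,"rz": 0,"fingers": 0}
    - {"tx": 4.5,"ty": 5.5,"tz": 15,"rx": 0,"ry": 0,"rz": 0,"fingers": 0}
    - {"tx": 5,"ty": 6.5,"tz": 17.5,"rx": 0,"ry": 0,"rz": 0,"fingers": 0}
    - {"tx": 5,"ty": 6.5,"tz": 19,"rx": 0,"ry": 0,"rz": 0,"fingers": 0}
    - {"tx": 5,"ty": 6.5,"tz": 19,"rx": 0,"ry": 0,"rz": 0,"fingers": 0}
    - {"tx": 5,"ty": 6.5,"tz": 19,"rx": 0,"ry": 0,"rz": 0,"fingers": 0}
    - {"tx": 5,"ty": 6.5,"tz": 19,"rx": 0,"ry": 0,"rz": 0,"fingers": 0}

```text
time_s: 5.37
ee_pos: [0.6281, -0.1022, 0.348]
ee_rot: [-3.14, 0.003, 0.463]
contact_force: [0.5, -0.1, -3.1]
finger_gap: 0.177
grip_force: 59.9
```

Run:
```python
from h import *
from scipy.ndimage import map_coordinates
from scipy.optimize import least_squares
img,K,R,t,s=cam('wrist');print(s['ee_pos'],s['ee_rot'])
g=cv2.GaussianBlur(cv2.cvtColor(img,cv2.COLOR_BGR2GRAY),(3,3),0).astype(float)
c=np.array([.5125,.131,.07]);a=np.linspace(0,6.283,120)
out=img.copy()
for r,col in((.057,(0,0,255)),(.060,(0,255,0))):
    for q in proj(np.c_[c[0]+r*np.cos(a),c[1]+r*np.sin(a),0*a+.07],K,R,t):cv2.circle(out,tuple(int(x) for x in q.round()),0,col,-1)
h=out[0:300,0:260] ;cv2.imwrite('pics/w4.png',np.hstack([cv2.resize(h,(520,600),interpolation=cv2.INTER_NEAREST),cv2.resize(img,(280,210))[np.minimum(np.arange(600),209)]]))
```

```text
[ 0.62808392 -0.10222146  0.34802743] [-3.13983534e+00  2.60472523e-03  4.63491135e-01]
```

View pics/w4.png

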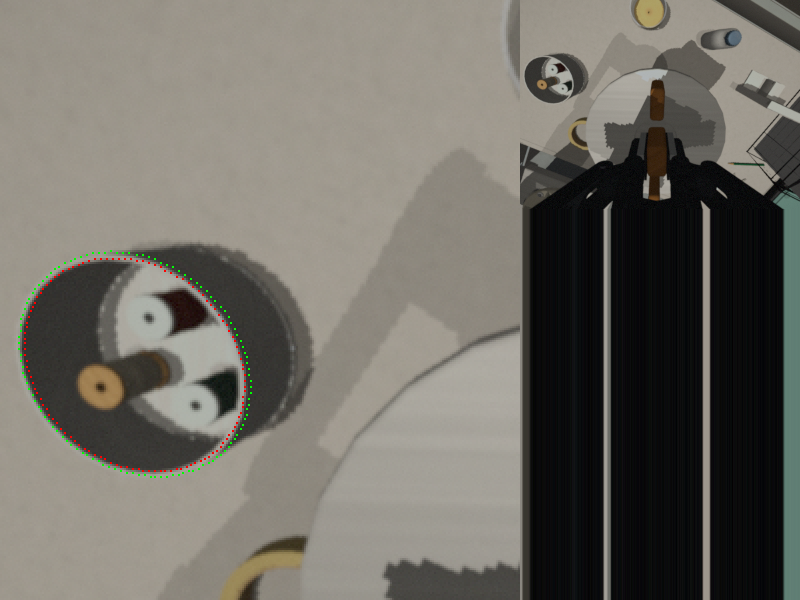

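The overlay at (.5125,.131) matches the real rim to about 1 px, with the ring around (135,362) in the crop. I'm moving over the tin.

>>> apply_moves:
  rows:
    - {"tx": -0.8,"ty": 1.6,"tz": -1.2,"rx": 0,"ry": 0,"rz": 0,"fingers": 0}
    - {"tx": -2.2,"ty": 4.4,"tz": -3.5,"rx": 0,"ry": 0,"rz": 0,"fingers": 0}
    - {"tx": -3.7,"ty": 7.4,"tz": -6,"rx": 0,"ry": 0,"rz": 0,"fingers": 0}
    - {"tx": -5.2,"ty": 10.4,"tz": -8.5,"rx": 0,"ry": 0,"rz": 0,"fingers": 0}
    - {"tx": -6.7,"ty": 13.4,"tz": -11,"rx": 0,"ry": 0,"rz": 0,"fingers": 0}
    - {"tx": -8.2,"ty": 16.4,"tz": -13.4,"rx": 0,"ry": 0,"rz": 0,"fingers": 0}
    - {"tx": -9.6,"ty": 19.2,"tz": -15.5,"rx": 0,"ry": 0,"rz": 0,"fingers": 0}
    - {"tx": -10.7,"ty": 21.5,"tz": -17.3,"rx": 0,"ry": 0,"rz": 0,"fingers": 0}
    - {"tx": -11.4,"ty": 22.9,"tz": -18.4,"rx": 0,"ry": 0,"rz": 0,"fingers": 0}
    - {"tx": -11.6,"ty": 23.4,"tz": -18.8,"rx": 0,"ry": 0,"rz": 0,"fingers": 0}
    - {"tx": -11.6,"ty": 23.4,"tz": -18.8,"rx": 0,"ry": 0,"rz": 0,"fingers": 0}
    - {"tx": -11.6,"ty": 23.4,"tz": -18.8,"rx": 0,"ry": 0,"rz": 0,"fingers": 0}

```text
time_s: 6.42
ee_pos: [0.5132, 0.1314, 0.1621]
ee_rot: [3.141, 0.001, 0.464]
contact_force: [0.7, -0.0, -2.7]
finger_gap: 0.175
grip_force: 59.9
```

>>> apply_moves:
  rows:
    - {"tx": -0.1,"ty": 0,"tz": -1.5,"rx": 0,"ry": 0,"rz": 0,"fingers": 0}
    - {"tx": -0.1,"ty": 0,"tz": -3,"rx": 0,"ry": 0,"rz": 0,"fingers": 0}
    - {"tx": -0.1,"ty": 0,"tz": -4.5,"rx": 0,"ry": 0,"rz": 0,"fingers": 0}
    - {"tx": -0.1,"ty": 0,"tz": -5.5,"rx": 0,"ry": 0,"rz": 0,"fingers": 0}
    - {"tx": -0.1,"ty": 0,"tz": -6.2,"rx": 0,"ry": 0,"rz": 0,"fingers": 0}
    - {"tx": -0.1,"ty": 0,"tz": -6.5,"rx": 0,"ry": 0,"rz": 0,"fingers": 0}
    - {"tx": -0.1,"ty": 0,"tz": -6.5,"rx": 0,"ry": 0,"rz": 0,"fingers": 0}
    - {"tx": -0.1,"ty": 0,"tz": -6.5,"rx": 0,"ry": 0,"rz": 0,"fingers": 0}

```text
time_s: 7.08
ee_pos: [0.5125, 0.1318, 0.0978]
ee_rot: [3.141, -0.001, 0.463]
contact_force: [0.1, -0.0, -1.7]
finger_gap: 0.178
grip_force: 59.8
```

Run:
```python
from h import *
for n in('top','scene'):
    img,K,R,t,s=cam(n)
    p=proj([[.512,.131,.05]],K,R,t)[0].astype(int)
    h=img[p[1]-55:p[1]+55,p[0]-40:p[0]+40]
    globals()[n]=cv2.resize(h,(400,550),interpolation=cv2.INTER_NEAREST)
print(s['ee_pos'],s['contact_force'])
cv2.imwrite('pics/f5.png',np.clip(np.hstack([top,scene])*1.3,0,255).astype(np.uint8))
```

```text
[0.51259739 0.13189718 0.09793535] [-0.0091474   0.35138111 -2.84387876]
```

View pics/f5.png

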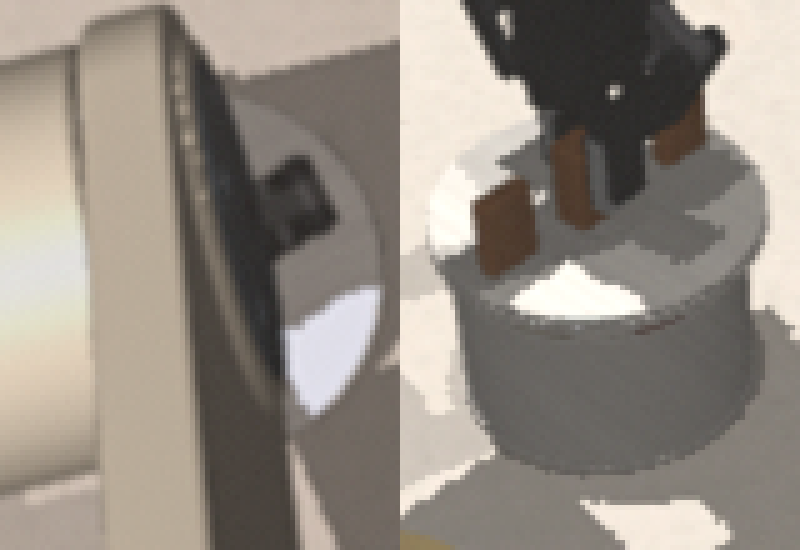

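The scene crop shows the lid (427–770 px) centred over the tin (460–750 px). I'm lowering slowly.

>>> apply_moves:
  rows:
    - {"tx": 0,"ty": 0,"tz": -0.2,"rx": 0,"ry": 0,"rz": 0,"fingers": 0}
    - {"tx": 0,"ty": 0,"tz": -0.4,"rx": 0,"ry": 0,"rz": 0,"fingers": 0}
    - {"tx": 0,"ty": 0,"tz": -0.6,"rx": 0,"ry": 0,"rz": 0,"fingers": 0}
    - {"tx": 0,"ty": 0,"tz": -0.8,"rx": 0,"ry": 0,"rz": 0,"fingers": 0}
    - {"tx": 0,"ty": 0,"tz": -0.9,"rx": 0,"ry": 0,"rz": 0,"fingers": 0}
    - {"tx": 0,"ty": 0,"tz": -1.0,"rx": 0,"ry": 0,"rz": 0,"fingers": 0}
    - {"tx": 0,"ty": 0,"tz": -1.0,"rx": 0,"ry": 0,"rz": 0,"fingers": 0}

```text
time_s: 7.77
ee_pos: [0.512, 0.1319, 0.0871]
ee_rot: [-3.142, 0.0, 0.464]
contact_force: [0.3, 0.7, -1.7]
finger_gap: 0.177
grip_force: 59.9
```

>>> apply_moves:
  rows:
    - {"tx": 0,"ty": 0,"tz": -0.1,"rx": 0,"ry": 0,"rz": 0,"fingers": 0}
    - {"tx": 0,"ty": 0,"tz": -0.2,"rx": 0,"ry": 0,"rz": 0,"fingers": 0}
    - {"tx": 0,"ty": 0,"tz": -0.3,"rx": 0,"ry": 0,"rz": 0,"fingers": 0}
    - {"tx": 0,"ty": 0,"tz": -0.4,"rx": 0,"ry": 0,"rz": 0,"fingers": 0}
    - {"tx": 0,"ty": 0,"tz": -0.4,"rx": 0,"ry": 0,"rz": 0,"fingers": 0}

```text
time_s: 8.18
ee_pos: [0.5126, 0.1324, 0.0834]
ee_rot: [-3.141, -0.002, 0.464]
contact_force: [1.8, 4.2, -1.0]
finger_gap: 0.173
grip_force: 59.9
```

>>> apply_moves:
  rows:
    - {"tx": 0,"ty": 0.1,"tz": 0,"rx": 0,"ry": 0,"rz": 0,"fingers": 0}
    - {"tx": 0.05,"ty": 0.1,"tz": -0.05,"rx": 0,"ry": 0,"rz": 0,"fingers": 0}
    - {"tx": 0.05,"ty": 0.1,"tz": -0.1,"rx": 0,"ry": 0,"rz": 0,"fingers": 0}
    - {"tx": 0.05,"ty": 0.1,"tz": -0.1,"rx": 0,"ry": 0,"rz": 0,"fingers": 0}

```text
time_s: 8.52
ee_pos: [0.5123, 0.1328, 0.0821]
ee_rot: [3.142, 0.0, 0.464]
contact_force: [2.2, 1.2, -1.2]
finger_gap: 0.173
grip_force: 60.0
```

>>> apply_moves:
  rows:
    - {"tx": 0.05,"ty": 0.05,"tz": -0.05,"rx": 0,"ry": 0,"rz": 0,"fingers": 0}
    - {"tx": 0.05,"ty": 0.05,"tz": -0.1,"rx": 0,"ry": 0,"rz": 0,"fingers": 0}
    - {"tx": 0.05,"ty": 0.05,"tz": -0.15,"rx": 0,"ry": 0,"rz": 0,"fingers": 0}
    - {"tx": 0.05,"ty": 0.05,"tz": -0.15,"rx": 0,"ry": 0,"rz": 0,"fingers": 0}

```text
time_s: 8.85
ee_pos: [0.5125, 0.133, 0.0816]
ee_rot: [3.142, 0.001, 0.464]
contact_force: [-4.7, -2.5, 13.1]
finger_gap: 0.177
grip_force: 62.3
```

>>> apply_moves:
  rows:
    - {"tx": 0,"ty": 0,"tz": 0,"rx": 0,"ry": 0,"rz": 0,"fingers": 0.3}
    - {"tx": 0,"ty": 0,"tz": 0,"rx": 0,"ry": 0,"rz": 0,"fingers": 0.5}
    - {"tx": 0,"ty": 0,"tz": 0,"rx": 0,"ry": 0,"rz": 0,"fingers": 0.6}
    - {"tx": 0,"ty": 0,"tz": 0,"rx": 0,"ry": 0,"rz": 0,"fingers": 0.6}
    - {"tx": 0,"ty": 0,"tz": 0,"rx": 0,"ry": 0,"rz": 0,"fingers": 0.6}

```text
time_s: 9.27
ee_pos: [0.5128, 0.1333, 0.0806]
ee_rot: [-3.142, 0.0, 0.464]
contact_force: [-0.4, -0.6, -0.1]
finger_gap: 0.601
grip_force: 0.0
```

>>> apply_moves:
  rows:
    - {"tx": 0,"ty": 0,"tz": 0.5,"rx": 0,"ry": 0,"rz": 0,"fingers": 0.6}
    - {"tx": 0,"ty": 0,"tz": 2,"rx": 0,"ry": 0,"rz": 0,"fingers": 0.6}
    - {"tx": 0,"ty": 0,"tz": 4,"rx": 0,"ry": 0,"rz": 0,"fingers": 0.6}
    - {"tx": 0,"ty": 0,"tz": 7,"rx": 0,"ry": 0,"rz": 0,"fingers": 0.6}
    - {"tx": 0,"ty": 0,"tz": 10,"rx": 0,"ry": 0,"rz": 0,"fingers": 0.6}
    - {"tx": 0,"ty": 0,"tz": 12,"rx": 0,"ry": 0,"rz": 0,"fingers": 0.6}
    - {"tx": 0,"ty": 0,"tz": 12,"rx": 0,"ry": 0,"rz": 0,"fingers": 0.6}
    - {"tx": 0,"ty": 0,"tz": 12,"rx": 0,"ry": 0,"rz": 0,"fingers": 0.6}

```text
time_s: 9.93
ee_pos: [0.5137, 0.1336, 0.2021]
ee_rot: [3.141, -0.003, 0.464]
contact_force: [-0.0, -0.5, -0.7]
finger_gap: 0.601
grip_force: 0.0
```

Run:
```python
from h import *
img,K,R,t,s=cam('wrist');print(s['ee_pos'],s['ee_rot'])
m=wood(img);m[330:]=0
n,l,st,c=cv2.connectedComponentsWithStats(m)
for i in range(1,n):
    if st[i,4]>150:print(st[i],c[i].round(1),ray(c[i],.107,K,R,t))
sc=cam('scene')[0][170:300,190:320]
cv2.imwrite('pics/w6.png',np.hstack([cv2.resize(img,(480,360)),cv2.resize(sc,(320,360),interpolation=cv2.INTER_NEAREST)]))
```

```text
[0.5136587  0.13355844 0.20214003] [ 3.14100706e+00 -2.67632085e-03  4.63717855e-01]
[311 153  17  45 646] [318.6 175.5] [[0.55374295 0.14951071 0.107     ]]
[ 300  216   25   55 1106] [312.2 244.3] [[0.51314842 0.13342892 0.107     ]]
[307 282  14  48 542] [313.4 306.6] [[0.47413071 0.1129585  0.107     ]]
```

View pics/w6.png

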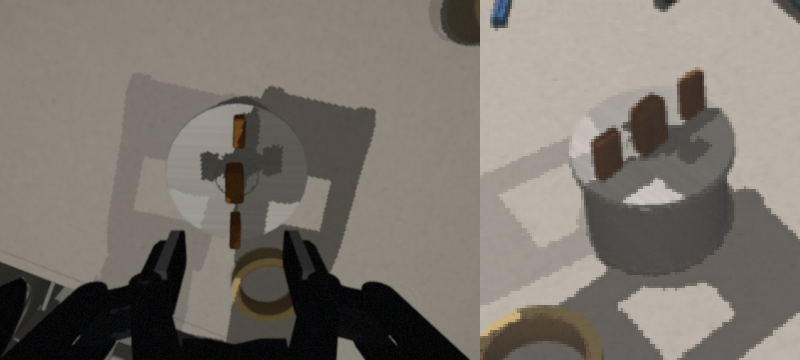

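The wrist view shows tab a at (319,175), the paddle at (312,244) and tab b at (313,307) in full-res px. The outer lid is about 2° off in yaw, and the scene view shows the lids seated flush on the tin. I'm moving over tab b.

>>> apply_moves:
  newtons: 80
  rows:
    - {"tx": -2,"ty": -1,"tz": 0,"rx": 0,"ry": 0,"rz": -1,"fingers": 0.6}
    - {"tx": -4.2,"ty": -2.1,"tz": -1,"rx": 0,"ry": 0,"rz": -1.9,"fingers": 0.6}
    - {"tx": -4.2,"ty": -2.1,"tz": -3,"rx": 0,"ry": 0,"rz": -1.9,"fingers": 0.6}
    - {"tx": -4.2,"ty": -2.1,"tz": -4,"rx": 0,"ry": 0,"rz": -1.9,"fingers": 0.6}
    - {"tx": -4.2,"ty": -2.1,"tz": -4,"rx": 0,"ry": 0,"rz": -1.9,"fingers": 0.6}
    - {"tx": -4.2,"ty": -2.1,"tz": -4,"rx": 0,"ry": 0,"rz": -1.9,"fingers": 0.6}

```text
time_s: 10.53
ee_pos: [0.4709, 0.1125, 0.16]
ee_rot: [-3.141, 0.002, 0.431]
contact_force: [0.8, 0.0, -0.1]
finger_gap: 0.603
grip_force: 0.0
```

Run:
```python
from h import *
img,K,R,t,s=cam('wrist');print(s['ee_pos'],s['ee_rot'])
m=wood(img)
n,l,st,c=cv2.connectedComponentsWithStats(m)
Rt=Ro.from_euler('xyz',s['ee_rot']).as_matrix()
for i in range(1,n):
    if st[i,4]>150:
        x,y,w,h=st[i,:4]
        e=ray([[x,y+h-3],[x+w,y+h-3]],.111,K,R,t)
        print(st[i],((e-s['ee_pos'])@Rt*1000).round(1).tolist(), (e.mean(0)).round(4))
cv2.imwrite('pics/w7.png',img)
```

```text
[0.47088362 0.1124544  0.15997797] [-3.14115355e+00  1.99630545e-03  4.30691366e-01]
[ 305   61   21   55 1110] [[79.3, -3.6, 48.8], [79.3, 6.0, 48.8]] [0.5434 0.1444 0.111 ]
[ 294  153   33   64 1788] [[31.5, -9.3, 48.9], [31.6, 7.1, 48.9]] [0.499  0.1266 0.111 ]
[305 237  19  59 868] [[-11.9, -4.0, 49.0], [-11.9, 6.1, 49.0]] [0.4604 0.1065 0.111 ]
[347 393  42  17 166] [[-86.9, 20.5, 49.1], [-86.8, 45.5, 49.1]] [0.4056 0.0462 0.111 ]
```

View pics/w7.png

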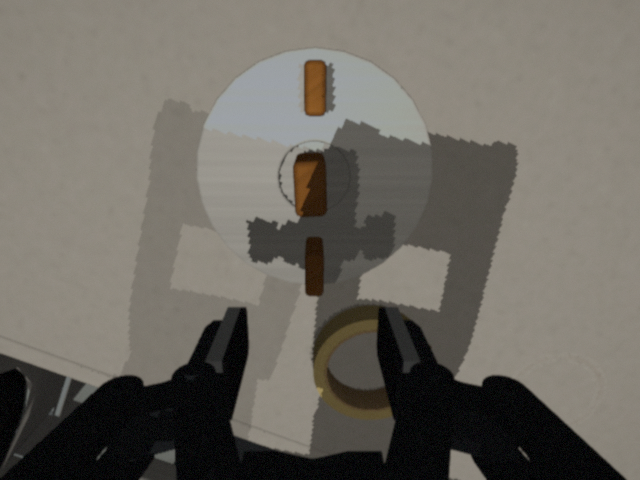

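Tab b is at (314,266) with paddle and lid aligned, and it is about 1 mm off laterally. I'm descending and closing on it.

>>> apply_moves:
  newtons: 80
  rows:
    - {"tx": 0.04,"ty": -0.09,"tz": -2.5,"rx": 0,"ry": 0,"rz": 0,"fingers": 0.6}
    - {"tx": 0.04,"ty": -0.09,"tz": -4.5,"rx": 0,"ry": 0,"rz": 0,"fingers": 0.5}
    - {"tx": 0.04,"ty": -0.09,"tz": -6,"rx": 0,"ry": 0,"rz": 0,"fingers": 0.4}
    - {"tx": 0.04,"ty": -0.09,"tz": -7,"rx": 0,"ry": 0,"rz": 0,"fingers": 0.4}
    - {"tx": 0.04,"ty": -0.09,"tz": -7.6,"rx": 0,"ry": 0,"rz": 0,"fingers": 0.3}
    - {"tx": 0.04,"ty": -0.09,"tz": -7.6,"rx": 0,"ry": 0,"rz": 0,"fingers": 0.3}
    - {"tx": 0.04,"ty": -0.09,"tz": -7.6,"rx": 0,"ry": 0,"rz": 0,"fingers": 0.3}

```text
time_s: 11.17
ee_pos: [0.4719, 0.1116, 0.0852]
ee_rot: [3.142, -0.0, 0.431]
contact_force: [-0.1, -0.1, 0.1]
finger_gap: 0.297
grip_force: 0.0
```

>>> apply_moves:
  rows:
    - {"tx": 0,"ty": 0,"tz": 0,"rx": 0,"ry": 0,"rz": 0,"fingers": 0.2}
    - {"tx": 0,"ty": 0,"tz": 0,"rx": 0,"ry": 0,"rz": 0,"fingers": 0.12}
    - {"tx": 0,"ty": 0,"tz": 0,"rx": 0,"ry": 0,"rz": 0,"fingers": 0}
    - {"tx": 0,"ty": 0,"tz": 0,"rx": 0,"ry": 0,"rz": 0,"fingers": 0}
    - {"tx": 0,"ty": 0,"tz": 0,"rx": 0,"ry": 0,"rz": 0,"fingers": 0}
    - {"tx": 0,"ty": 0,"tz": 0,"rx": 0,"ry": 0,"rz": 0,"fingers": 0}

```text
time_s: 11.67
ee_pos: [0.4721, 0.1117, 0.0858]
ee_rot: [3.141, -0.002, 0.431]
contact_force: [-1.3, 0.9, 4.8]
finger_gap: 0.096
grip_force: 78.1
```

>>> apply_moves:
  rows:
    - {"tx": 0,"ty": 0,"tz": 0.2,"rx": 0,"ry": 0,"rz": 0,"fingers": 0}
    - {"tx": 0,"ty": 0,"tz": 0.5,"rx": 0,"ry": 0,"rz": 0,"fingers": 0}
    - {"tx": 0,"ty": 0,"tz": 1,"rx": 0,"ry": 0,"rz": 0,"fingers": 0}
    - {"tx": 0,"ty": 0,"tz": 1.5,"rx": 0,"ry": 0,"rz": 0,"fingers": 0}
    - {"tx": 0,"ty": 0,"tz": 2,"rx": 0,"ry": 0,"rz": 0,"fingers": 0}
    - {"tx": 0,"ty": 0,"tz": 2,"rx": 0,"ry": 0,"rz": 0,"fingers": 0}

```text
time_s: 12.17
ee_pos: [0.4721, 0.1117, 0.106]
ee_rot: [3.141, -0.002, 0.431]
contact_force: [0.0, 0.3, -0.1]
finger_gap: 0.103
grip_force: 78.0
```

Run:
```python
from h import *
img=cam('wrist')[0];s0=cam('scene');sc=s0[0][150:300,190:320]
cv2.imwrite('pics/l8.png',np.hstack([cv2.resize(img,(400,300))[np.minimum(np.arange(460),299)],cv2.resize(sc,(400,460),interpolation=cv2.INTER_NEAREST)]))
print(s0[4]['contact_force'],s0[4]['moment'])
```

```text
[ 1.00970127  0.53557243 -1.33384632] [ 0.01636414  0.02235677 -0.00854164]
```

View pics/l8.png

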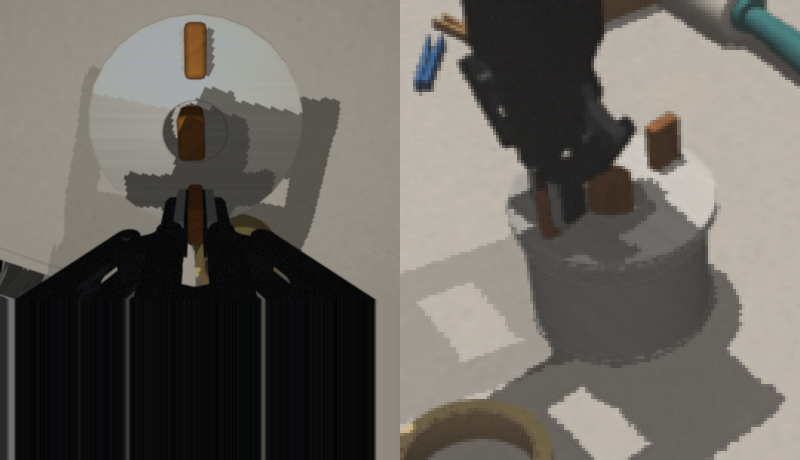

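The outer lid has risen level, with tab a at (195,50) in the wrist view and the paddle standing lower and clear in the hole. I'm continuing straight up.

>>> apply_moves:
  rows:
    - {"tx": 0,"ty": 0,"tz": 0.6,"rx": 0,"ry": 0,"rz": 0,"fingers": 0}
    - {"tx": 0,"ty": 0,"tz": 1.4,"rx": 0,"ry": 0,"rz": 0,"fingers": 0}
    - {"tx": 0,"ty": 0,"tz": 2.4,"rx": 0,"ry": 0,"rz": 0,"fingers": 0}
    - {"tx": 0,"ty": 0,"tz": 3.4,"rx": 0,"ry": 0,"rz": 0,"fingers": 0}
    - {"tx": 0,"ty": 0,"tz": 4.6,"rx": 0,"ry": 0,"rz": 0,"fingers": 0}
    - {"tx": 0,"ty": 0,"tz": 5.8,"rx": 0,"ry": 0,"rz": 0,"fingers": 0}
    - {"tx": 0,"ty": 0,"tz": 6.8,"rx": 0,"ry": 0,"rz": 0,"fingers": 0}
    - {"tx": 0,"ty": 0,"tz": 7.5,"rx": 0,"ry": 0,"rz": 0,"fingers": 0}
    - {"tx": 0,"ty": 0,"tz": 7.8,"rx": 0,"ry": 0,"rz": 0,"fingers": 0}
    - {"tx": 0,"ty": 0,"tz": 7.8,"rx": 0,"ry": 0,"rz": 0,"fingers": 0}
    - {"tx": 0,"ty": 0,"tz": 7.8,"rx": 0,"ry": 0,"rz": 0,"fingers": 0}
    - {"tx": 0,"ty": 0,"tz": 7.8,"rx": 0,"ry": 0,"rz": 0,"fingers": 0}

```text
time_s: 13.27
ee_pos: [0.471, 0.1114, 0.1822]
ee_rot: [-3.141, 0.001, 0.431]
contact_force: [0.8, 0.1, -1.0]
finger_gap: 0.103
grip_force: 78.0
```

Run:
```python
from h import *
s0=cam('scene');sc=s0[0][110:310,190:350]
cv2.imwrite('pics/l9.png',cv2.resize(sc,(480,600),interpolation=cv2.INTER_NEAREST))
print(s0[4]['ee_pos'],s0[4]['contact_force'],s0[4]['finger_gap'])
```

```text
[0.47098892 0.11141708 0.18224733] [ 0.81465831  0.1170756  -1.03465048] 0.10285197805852667
```

View pics/l9.png

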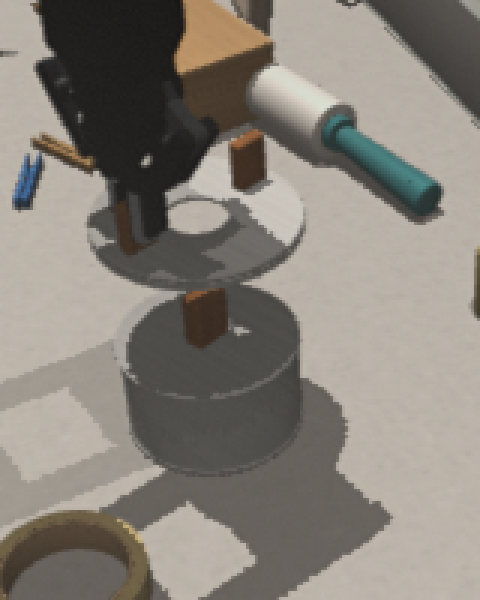

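The scene shows the outer lid held level at (195,215), straight above the tin, with the inner lid seated at (210,340). Handing in.

```bash
python3 -c "
from cell import workorder
print(workorder.job_done())"
```

```text
the job is handed in; nothing more can be done
None
```

I handed the job in at about 13.3 s: the inner lid is seated in the tin, and the arm is holding the outer lid level by tab b, roughly 10 cm straight above it; the tool gave no verdict.

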